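# Lock the retaining bar on the pantry jar rack

### The arm

A 6-joint arm with a two-finger parallel gripper is mounted at the origin on the work surface. World frame = base frame: x ahead of the robot, y to its left, z up, the work surface at z = 0. Lengths are in m, angles in rad, forces in N, time in s.
With the tool pointing down it reaches from about 0.375 to 0.9 m from the base axis. Payload 3.1 kg.
Tool frame: the origin (TCP) lies at the very end of the fingers, on their centre line; the grasp point (between the pads) lies 19 mm behind it; z points along the fingers, y is the line along which they close (so a half turn about z gives the same grasp; the last joint's range is limited). The gripper opens to 85 mm and grips with 20 to 120 N. Pads are 22 mm wide; open, the fingers measure 114 mm over their backs; the gripper's body (76 mm by 85 mm) begins 54 mm behind the grasp point. The pads swing forward as they close: fully open they stand 13 mm farther back than shut.
Start: joints at [0.933, 0.527, 1.433, -0, 1.181, -0.178], TCP at [0.277, 0.56, 0.231] pointing down, gripper open.
Joint ranges: [-3.08, 3.08], [-0.75, 2.2], [0.22, 2.44], [-1.43, 4.57], [0, 2.65], [-2.85, 2.85]. Speed limits (rad/s): [2.79, 2.79, 3.14, 3.14, 3.14, 3.14].

### API

Orientations are given as a unit quaternion [x, y, z, w].
In Python, from station import manip, vision gives the robot as it stands.
- The arm moves only by the tool drive_tool, never from a script. Its argument "deltas" is a list that holds one entry, the list of rows, each a list of 4 numbers: the shift along the tool's x, y, z in mm, then the turn about the tool's z in rad. A call has 1 to 5 rows; each row is the pose to reach, as a shift and turn from the pose commanded when the call began, along the tool's axes at that moment; what a row does not reach only later rows make up. A row lasts 1/12 s, in which the tool goes at most 41.7 mm and 7.16 degrees, less where a joint would pass 70% of its speed; a pose out of reach is approached as far as the arm can. A call with a gripper value outside its range is refused whole. "jaw" is the finger opening in mm, from 0 to 85.4, set as the call begins (left out, the last holds). The fingers move at their own pace and stop on an object; "force" is the grip in N (left out, the last holds). Time passes only in rows, so rows that repeat a pose let the fingers close. It gives the time, the measured TCP pose, the force, the opening and the grip force at its end, in the units of the state.
- manip.sense(): the state, without advancing time (a new reading comes with each control period).
- vision.snapshot(name): name is "scene" or "side" or "wrist"; returns the picture (384x512x3 uint8, red, green, blue); there is no depth.
- vision.camera_model(name): a dict with "camera_matrix" (3x3 intrinsics, pixels), "rvec" (rotation vector, rad) and "tvec" (3), from world to camera coordinates, as OpenCV has them. Camera axes: x right, y down, z forward; pixel columns grow to the right and rows downward; lengths in m; the calibration is good to about 2 mm. A picture is of the moment at which its call begins: read the wrist's pose just before it. camera_model takes no time and is no camera call; for the wrist camera it gives the pose at the moment of the call.
- manip.sign_off(): hands the job in; it is judged then, once.
The state is a dict: "t": time; "q": joint angles; "qd": joint speeds; "tau": joint torques, N m; "tcp_pos": TCP position; "tool_rot": TCP orientation; "force": force on the tool from outside, world axes, zero at the start; "ft_torque": the same for the moment, N m; "finger_gap": opening from 0.0 (shut) to 1.0 (fully open); "gripper_force": force on a finger pad.
Only numpy, scipy, OpenCV 4.12 (cv2) and the standard library are available. Lean on these libraries where they do the work, as an engineer would, in place of code of your own. Each camera call takes 0.05 s, during which the arm holds its last target. There are 200 camera calls.

### The job

Make the jar rack child-safe: lay the loose metal retaining bar fully down into the two open saddles at the front of the rack, then take the square T-key and with it turn both catches, in either order, fully across over the bar ends. Put the key back upright and fully home in its wooden stand. Turn the catches with the key only, not with the fingers; set the bar and the key down without dropping them, and leave the jars, cans and bottles where they stand.

Things in the scene. Friction and masses are not known exactly. Their poses are not given: they have to be found in the camera images.
- bar: the retaining bar: plain aluminium, rectangular section 18 mm wide, 14 mm high, 340 mm long, about 0.13 kg. Origin: centre of its underside; its y axis runs along its length, z up. It starts lying flat on the worktop in front of the rack (z = 0). Either way round is right.
- bar_center (a point): the middle of the bar, 7 mm above its underside; axes as the bar's
- rack: the fixed jar rack: base board 156 x 360 x 15 mm, two white end blocks (each 108 mm along x, 45 mm along y, inner faces at y = +-135 mm, outer at +-180 mm, top 95 mm above the worktop). Origin: centre of its underside; its -x side is the front, towards the robot, +y its left end, z up.
- seat (a point): the point where the middle of the bar is when the bar lies fully home in both saddles: midway between the saddles, 50 mm in front of (-x) the rack's origin, 87 mm above the rack's underside; axes as the rack's, so that the bar's length lies along y. The bar has about 2 mm play each way in x and 5 mm in y.
- saddle_left (a point): middle of the floor of the left saddle, at x -50, y +154.5 mm in the rack's frame: an open-topped slot across the left end block: 22 mm wide along the rack's x, widened to 32 mm at the mouth by a 5 mm chamfer, 15 mm deep, floor 80 mm above the worktop, open towards the jars and closed at the outer end. The bar comes in from above.
- saddle_right (a point): the same on the right end block, at x -50, y -154.5 mm in the rack's frame
- catch_left (a joint): angle of the left catch about its upright axis, rad: 0 = locked, tongue pointing to the rack's front (-x) across the saddle; 1.57 = tongue pointing outwards (+y); stops at 0 and 1.75. It starts open. To lock it, turn anticlockwise as seen from above. Stays where it is left; friction about 0.06 N m.
- catch_right (a joint): angle of the right catch, rad: 0 = locked, tongue to the rack's front (-x); 1.57 = tongue outwards (-y); stops at 0 and 1.75. To lock it, turn clockwise as seen from above. Friction about 0.06 N m.
- latch_left: the left catch: round steel head 38 mm across with a square recess in its top, and a flat tongue 14 mm wide, 4 mm thick, reaching 52 mm from the axis, passing 3.5 mm above a bar that lies home. Origin on its axis, at the tongue's underside, 97.5 mm above the worktop; the tongue points to its -x; z up. The axis is 38 mm behind (+x of) the saddle's middle. Head top: 20.5 mm above the origin.
- latch_right: the right catch, built like the left one
- recess_left (a point): centre of the floor of the square recess in the left catch: 13.5 mm wide, 14 mm deep with a 2 mm chamfered mouth, so that its mouth is 14 mm above this point; sides parallel to the catch's x and y axes. On the catch's axis, at x -12, y +152 mm in the rack's frame; floor 104 mm above the worktop.
- recess_right (a point): the same in the right catch, at x -12, y -152 mm in the rack's frame
- key: the steel T-key, 0.14 kg, 82 mm tall, upright in its stand. Origin: centre of the tip's end. From there up: square tip 12 x 12 mm, 16 long (last 2 mm 10 x 10); collar 30 mm across, 5 thick; shank 14 mm across; cross handle 16 thick (key's x), 80 long (key's y), 16 high, middle 74 mm up. Tip sides parallel to x and y. In a recess the tip's end rests on the floor; turning play 8 degrees each way.
- key_grip (a point): middle of the key's handle, 74 mm above the tip's end
- stand: the fixed key stand: a dark wooden block 64 x 64 x 30 mm with a round hole 19 mm across and 22 mm deep in the middle of its top. Origin: centre of its underside.
- stand_seat (a point): where the end of the key's tip is when the key stands fully home, collar flat on the block: on the hole's axis, 14 mm above the worktop (16 mm below the block's top). The key may stand in it at any yaw.
- soup_can: bystander: can 66 mm across, 105 mm tall, standing beside the bar on the robot's side of it; it blocks the grasp on the part of the bar next to it. Origin: centre of its underside.
- spice_jar: bystander: small jar 44 mm across, 95 mm tall, beside the key stand. Origin: centre of its underside.
- oil_bottle: bystander: bottle 68 mm across, 235 mm tall, on the worktop on the other side from the key stand. Origin: centre of its underside.
- fish_tin: bystander: flat tin 84 mm across, 38 mm tall. Origin: centre of its underside.
- jar_a: bystander: jar 74 mm across, 115 mm tall, in the rack. Origin: centre of its underside.
- jar_b: bystander: jar 70 mm across, 105 mm tall, in the rack. Origin: centre of its underside.
- jar_c: bystander: can 74 mm across, 112 mm tall, in the rack. Origin: centre of its underside.
Not all that is in view belongs to the job. What is shaped like the key but purple is not meant.

How it is judged:
On the way, in this order (a step that is already met when the one before it is completed fails the run):
1. the bar lies home in both saddles (distance between bar_center and seat below 0.008 m and angle between the y axis of bar and the y axis of rack, either way round below 0.03 rad and angle between the z axis of bar and the z axis of rack, either way round below 0.03 rad), for 0.2 s.
2. one catch is turned home over the bar by the key in its recess (((value of joint catch_left below 0.15 rad and distance between key and recess_left below 0.009 m) or (value of joint catch_right below 0.15 rad and distance between key and recess_right below 0.009 m))), for 0.1 s.
3. the other catch is turned home too, by the key in its recess (value of joint each of catch_left, catch_right below 0.15 rad and (distance between key and recess_left below 0.009 m or distance between key and recess_right below 0.009 m)), for 0.1 s.
At the end, for the whole second after the job is handed in: The bar lies home in both saddles (its middle within 8 mm of the seat point, parallel to the rack and level within 0.03 rad), both catches are within 0.15 rad of locked, and the key stands upright in its stand (tip within 6 mm of its seat, tilt under 0.1 rad); bar and key released and at rest (all of step 1 and value of joint each of catch_left, catch_right below 0.15 rad and distance between key and stand_seat below 0.006 m and angle between key's own z axis and vertical below 0.1 rad and linear speed of each of key, bar below 0.02 m/s); the robot touches nothing.
It fails at once if a catch is pushed with the fingers instead of the key (over 3 N) (contact force between the fingers and latch_left above 3 N or contact force between the fingers and latch_right above 3 N).
It fails at once if the bar or the key is dropped (falls free faster than 0.5 m/s, about 13 mm of fall) ((contact force between the fingers and bar below 0.3 N and linear speed of bar above 0.5 m/s) or (contact force between the fingers and key below 0.3 N and linear speed of key above 0.5 m/s)).
It fails at once if a bystander is shifted by more than 25 mm or tipped (distance of any of soup_can, spice_jar, oil_bottle, fish_tin, jar_a, jar_b, jar_c from where it was at the start of the episode above 0.025 m or angle between any of oil_bottle, soup_can, spice_jar's own z axis and vertical above 0.5 rad).
It also fails if it takes over 72 s, if anything falls off the work surface, if the arm or the gripper's body presses on something with over 40 N, if the wrist force passes 120 N, or if a joint passes its speed limit or range.

## Working session

There is one attempt and no reset: what is moved stays moved. The work goes in short steps, Python scripts to look and compute and a tool call to move; the robot and the scene stay as the last step left them, time stands still between calls to the robot, and variables do not carry over. Pictures are saved under pics/ and viewed, at most 10 in all, crops included, and the job is handed in when it is done.

Besides the shell and the picture viewer there is one more tool, called after ">>>" as name([rows], argument=value, ...), one row to a line, values as JSON. drive_tool: Moves the arm, as the interface text tells. Its arguments: {"type":"object","properties":{"deltas":{"type":"array"},"jaw":{"type":"number"},"force":{"type":"number"}},"required":["deltas"]}

```bash
mkdir -p pics
cat > h.py <<'E'
import numpy as np, cv2
from station import manip, vision
def cam(n):
    m=vision.camera_model(n); K=np.array(m["camera_matrix"],float); R=cv2.Rodrigues(np.array(m["rvec"],float))[0]; t=np.array(m["tvec"],float).ravel(); return K,R,t
def ray(c,u,v,z):
    K,R,t=c; d=R.T@np.linalg.inv(K)@np.array([u,v,1.]); o=-R.T@t; return o+d*(z-o[2])/d[2]
def proj(c,p):
    K,R,t=c; q=K@(R@np.array(p,float)+t); return q[:2]/q[2]
def save(img,f,box=None,s=1):
    if box: img=img[box[1]:box[3],box[0]:box[2]]
    cv2.imwrite("pics/"+f,cv2.resize(np.ascontiguousarray(img[:,:,::-1]),None,fx=s,fy=s,interpolation=cv2.INTER_CUBIC))
E
python3 - <<'E'
from h import *
np.set_printoptions(precision=3,suppress=True)
s=manip.sense(); print(s)
for n in ("scene","side","wrist"):
    i=vision.snapshot(n); np.save("pics/%s0.npy"%n,i); save(i,n+"0.png",None,1.5)
    c=cam(n); np.savez("pics/%s0c.npz"%n,K=c[0],R=c[1],t=c[2]); print(n,-c[1].T@c[2],c[1][2])
E
```

```text
{'t': 0.0, 'q': array([ 0.934,  0.528,  1.434, -0.   ,  1.181, -0.179]), 'qd': array([-0.001, -0.001,  0.   , -0.   , -0.002,  0.001]), 'tau': array([ -0.   , -44.236, -17.802,  -0.   ,   0.009,   0.   ]), 'tcp_pos': array([0.276, 0.56 , 0.23 ]), 'tool_rot': array([ 0.227,  0.974, -0.001, -0.   ]), 'force': array([ 0.462,  0.255, -0.593]), 'ft_torque': array([-0.034,  0.065,  0.015]), 'gripper_force': 0.0, 'finger_gap': 1.0004300238318435}
scene [0.853 0.34  0.93 ] [-0.347 -0.398 -0.849]
side [ 0.243 -0.607  0.802] [ 0.285  0.612 -0.738]
wrist [0.21  0.593 0.374] [ 0.268 -0.134 -0.954]
```

View pics/scene0.png

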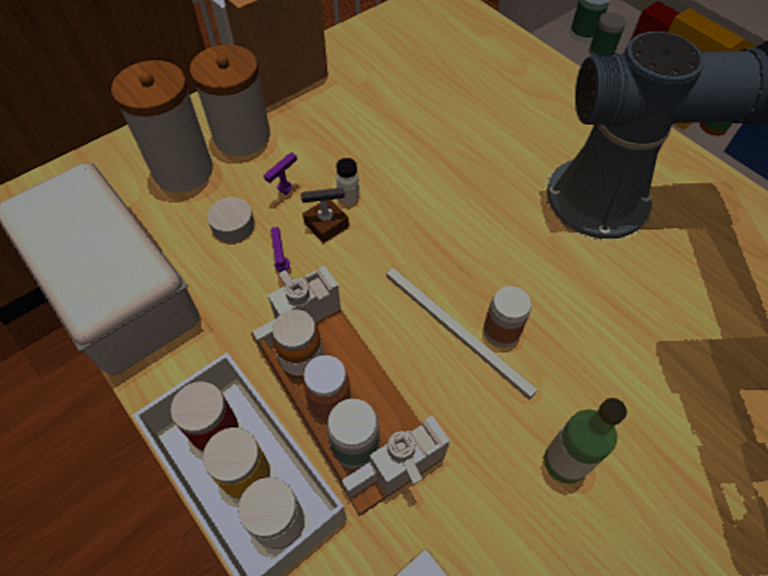

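View pics/side0.png

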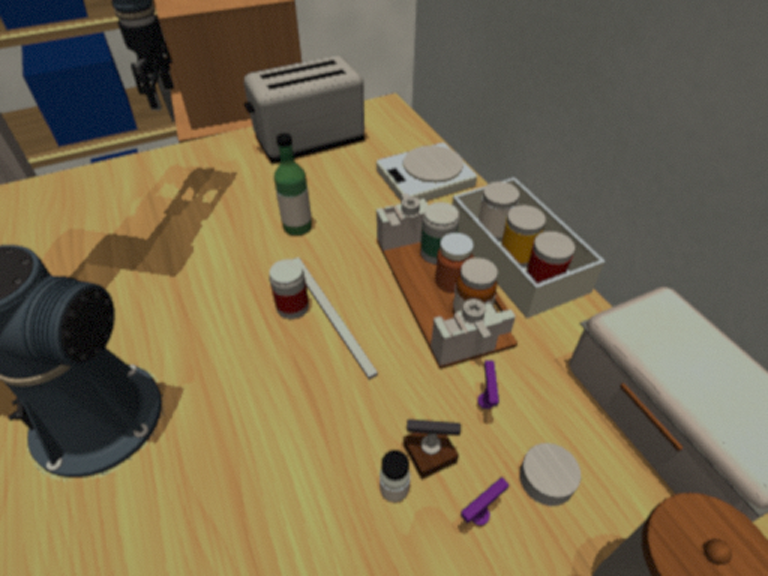

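Candidates for the key in the scene picture (1.5x): grey T in the wooden block (323,200), a purple T at (282,172) and another purple T at (280,250). By the description I choose the grey one in the stand. The bar is the white strip (390,272)-(532,393). I'll check with close crops.

Run:
```python
import numpy as np, cv2
def mont(n,boxes,f):
    i=np.load("pics/%s0.npy"%n)[:,:,::-1]; out=[]
    for b in boxes:
        k=i[b[1]:b[3],b[0]:b[2]]; s=4
        out.append(cv2.resize(np.ascontiguousarray(k),None,fx=s,fy=s,interpolation=cv2.INTER_CUBIC))
    out=[np.vstack(out[j:j+2]) for j in (0,2)]
    m=np.hstack(out); m=cv2.convertScaleAbs(m,alpha=1.6,beta=10); print(m.shape); cv2.imwrite("pics/"+f,m)
# each 100x75
mont("scene",[(165,165,265,240),(225,270,325,345),(175,95,275,170),(250,170,350,245)],"sc.png")
mont("side",[(240,115,340,190),(270,180,370,255),(240,240,340,315),(180,170,280,245)],"sd.png")
```

```text
(600, 800, 3)
(600, 800, 3)
```

View pics/sc.png

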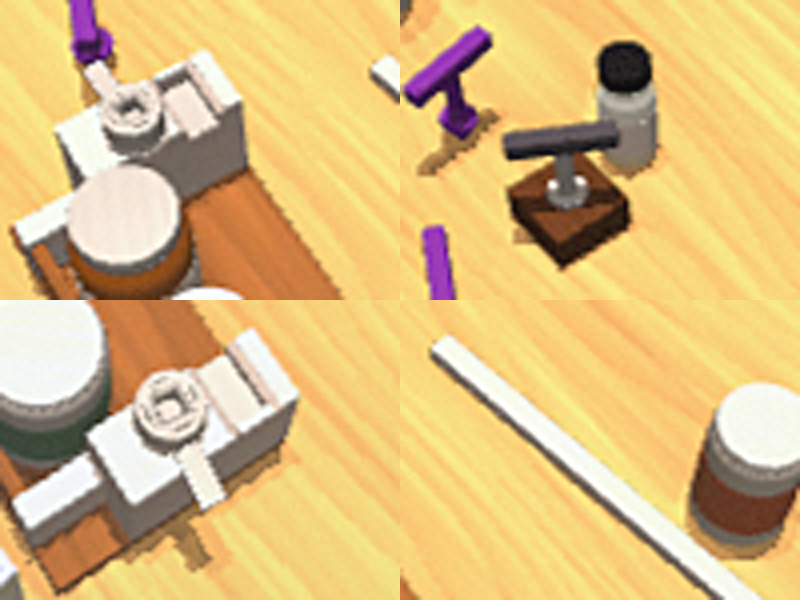

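View pics/sd.png

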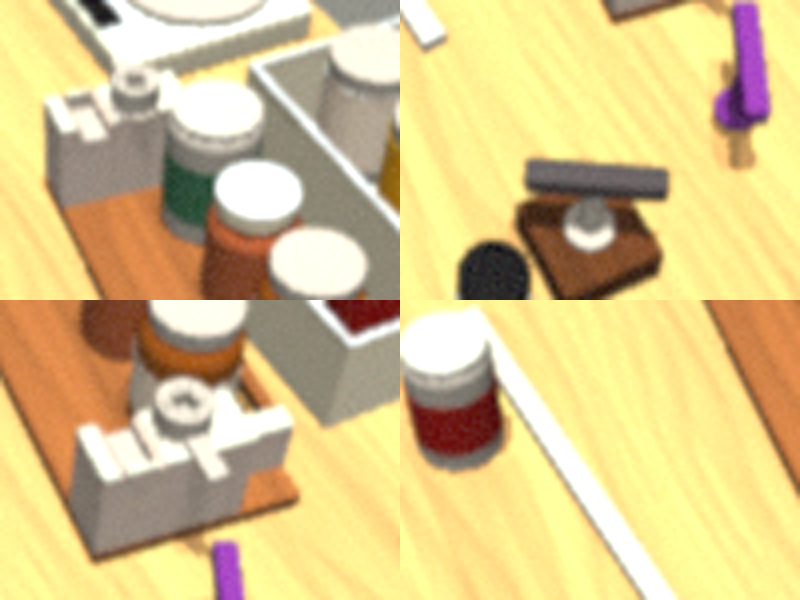

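The crops confirm it: the grey key is upright in the dark wooden block (scene crop (565,140), side crop (597,180)). Both T's outside the block are purple. Catch heads: scene crop (131,106) and (170,408), side crop (185,400) and (135,80). The can stands beside the bar's far (left) part. Both catches are open, with tongues pointing outwards.

```bash
cat > fit.py <<'E'
from h import *
from scipy.optimize import least_squares
np.set_printoptions(precision=4,suppress=True)
C={}
for n in ("scene","side"):
    z=np.load("pics/%s0c.npz"%n); C[n]=(z["K"],z["R"],z["t"])
def px(b,u,v): return np.array([b[0]+(u+.5)/4-.5,b[1]+(v+.5)/4-.5])
S0,S1,S2,S3=(165,165),(225,270),(175,95),(250,170); D0,D1,D2,D3=(240,115),(270,180),(240,240),(180,170)
ob=[("scene",px(S0,131,106),(-12,-152,118)),("scene",px(S1,170,106),(-12,152,118)),("side",px(D1,185,100),(-12,-152,118)),("side",px(D0,135,79),(-12,152,118)),
("side",px(D1,95,258),(-78,-180,0)),("scene",px(S0,243,98),(-78,-135,95)),("scene",px(S1,297,95),(-78,180,95)),("scene",px(S0,208,52),(-78,-180,95))]
def T(p,q): c,s=np.cos(p[2]),np.sin(p[2]); q=np.array(q)/1000; return np.array([p[0]+c*q[0]-s*q[1],p[1]+s*q[0]+c*q[1],q[2]])
f=lambda p:np.concatenate([proj(C[n],T(p,q))-u for n,u,q in ob])
r=least_squares(f,[.6,-.1,0],loss="soft_l1"); print("rack",r.x); print(f(r.x).reshape(-1,2))
rk=r.x
for q in [(-12,152,118),(-12,-152,118),(-50,0,87)]: print(q,T(rk,q))
def tri(obs):
    g=lambda p:np.concatenate([proj(C[n],p)-u for n,u in obs]); r=least_squares(g,[.4,-.2,.05]); return r.x,g(r.x)
print("keygrip",tri([("scene",px(S2,162,140)),("side",px(D2,197,180))]))
print("collar",tri([("scene",px(S2,167,190)),("side",px(D2,190,228))]))
for n,pp in (("scene",[px(S2,107,145),px(S2,218,133)]),("side",[px(D2,127,175),px(D2,267,182)])):
    a,b=[ray(C[n],*p,.088) for p in pp]; print("handle",n,(a+b)/2,np.linalg.norm(a-b),np.arctan2(*(b-a)[1::-1]))
for n,b in (("scene",(250,170,365,275)),("side",(190,165,260,260))):
    i=np.load("pics/%s0.npy"%n); h=cv2.cvtColor(i,cv2.COLOR_RGB2HSV); m=((h[...,1]<60)&(h[...,2]>np.percentile(h[...,2],80))).astype(np.uint8)
    k=np.zeros_like(m); k[b[1]:b[3],b[0]:b[2]]=m[b[1]:b[3],b[0]:b[2]]
    N,L,st,ce=cv2.connectedComponentsWithStats(k)
    for j in np.argsort(-st[1:,4])[:2]+1:
        v,u=np.nonzero(L==j); P=np.array([ray(C[n],x,y,.014)[:2] for x,y in zip(u,v)])
        (cx,cy),wh,_=cv2.minAreaRect((P*1000).astype(np.float32)); d=np.linalg.svd(P-P.mean(0))[2][0]
        print("bar",n,len(u),cx,cy,wh,np.arctan2(d[1],d[0]))
E
python3 fit.py; python3 -c "
from h import *;print(manip.sense()['t'])"
```

```text
rack [ 0.6653  0.008  -0.1168]
[[ 0.2038  0.6748]
 [ 0.0289 -0.0863]
 [ 0.4527  0.1152]
 [ 0.6621 -0.1136]
 [-0.3907  2.4709]
 [-0.024   0.3824]
 [ 0.7512  0.3429]
 [-0.2353 -0.6906]]
(-12, 152, 118) [0.6711 0.1604 0.118 ]
(-12, -152, 118) [ 0.6356 -0.1416  0.118 ]
(-50, 0, 87) [0.6156 0.0138 0.087 ]
keygrip (array([ 0.4731, -0.295 ,  0.0893]), array([ 0.0949, -0.0072,  0.0755,  0.0058]))
collar (array([ 0.4728, -0.2961,  0.0339]), array([ 0.3094, -0.0237,  0.2481,  0.0194]))
handle scene [ 0.4718 -0.2966  0.088 ] 0.07721990629155609 2.601809805746636
handle side [ 0.4738 -0.2935  0.088 ] 0.07739597130149639 -0.4966043918047885
bar scene 479 436.7220458984375 41.63286590576172 (14.667608261108398, 335.2535095214844) 1.6535189688740897
bar scene 201 323.3275146484375 64.66383361816406 (59.88629913330078, 61.557151794433594) 1.190985247596054
bar side 274 438.5889892578125 20.763168334960938 (12.87515640258789, 284.7073974609375) -1.4876572373690062
bar side 126 410.6164855957031 180.98797607421875 (56.70756530761719, 37.65484619140625) -2.0945411027826157
0.15
```

```bash
cat >> h.py <<'E'
def pose():
    s=manip.sense(); q=s['tool_rot']; p=np.array(s['tcp_pos']); 
    from scipy.spatial.transform import Rotation as Ro
    M=Ro.from_quat(q).as_matrix(); return s,p,M,np.arctan2(M[1,1],M[0,1])
def plan(wps,start=None):
    """waypoints (x,y,z,yaw of tool y); prints tool-axis deltas (mm,rad) of each leg, assuming tool vertical"""
    if start is None: s,p,M,a=pose(); print("t",s['t'],p,"yaw %.3f"%a,"tilt",np.round(M[:2,2],4),"gap",round(s['finger_gap'],3),"F",np.round(s['force'],1))
    else: p,a=np.array(start[:3]),start[3]
    for w in wps:
        d=np.array(w[:3])-p; y=np.array([np.cos(a),np.sin(a)]); x=np.array([-y[1],y[0]])
        da=(w[3]-a+np.pi)%(2*np.pi)-np.pi
        print("  dxyz %.1f %.1f %.1f turn %.3f"%(1e3*d[:2]@x,1e3*d[:2]@y,-1e3*d[2],-da)); p,a=np.array(w[:3]),w[3]
E
cat > o.py <<'E'
import io,contextlib
with contextlib.redirect_stdout(io.StringIO()): from fit import *
print("can",tri([("scene",px(S3,362,125)),("side",px(D3,45,41))]), ray(C["scene"],*px(S3,362,125),.105))
print("spice",ray(C["scene"],*px(S2,225,58),.095))
print("purple A handle",tri([("scene",px(S2,48,68)),("side",np.array([485,501])/1.5)]))
print("purple B handle",tri([("scene",np.array([278,248])/1.5),("side",px(D2,350,62))]))
for n,h,e in (("left sc",px(S1,170,106),px(S1,211,200)),("right sc",px(S0,131,106),px(S0,92,68))):
    a=ray(C["scene"],*h,.118);b=ray(C["scene"],*e,.1015); print(n,np.arctan2(*(b-a)[1::-1]),np.linalg.norm(b-a),"rack y",1.454)
for n,h,e in (("left sd",px(D0,135,79),px(D0,95,133)),("right sd",px(D1,185,100),px(D1,221,172))):
    a=ray(C["side"],*h,.118);b=ray(C["side"],*e,.1015); print(n,np.arctan2(*(b-a)[1::-1]),np.linalg.norm(b-a))
d=np.array([np.cos(1.654),np.sin(1.654)])
for s in (0,-.03,-.05,-.07): print(s, np.array([.4375,.043])+s*d)
E
python3 o.py; python3 -c "
from h import *
plan([(.4375,.043,.15,.083)])"
```

```text
can (array([0.3784, 0.0919, 0.1057]), array([ 0.449 , -0.1399,  0.5134,  0.1536])) [0.3791 0.0912 0.105 ]
spice [ 0.3955 -0.3244  0.095 ]
purple A handle (array([ 0.4886, -0.4153,  0.0722]), array([ 0.2951, -0.0033,  0.2067,  0.0033]))
purple B handle (array([ 0.6004, -0.2581,  0.0714]), array([ 0.0524, -0.0003,  0.0473,  0.0006]))
left sc 1.3271074090219037 0.051406978360330924 rack y 1.454
right sc -1.606591741363466 0.05109399846691047 rack y 1.454
left sd -2.6252160476386934 0.05709032237495936
right sd -1.6084635247584567 0.051736928471724467
0 [0.4375 0.043 ]
-0.03 [0.44   0.0131]
-0.05 [ 0.4417 -0.0068]
-0.07 [ 0.4433 -0.0268]
t 0.15 [0.27644888 0.55993173 0.23057543] yaw 1.112 tilt [-0.001  -0.0013] gap 1.003 F [ 0.6  0.1 -0.8]
  dxyz -373.3 -392.2 80.6 turn 1.029
```

>>> drive_tool([
  [[0,0,-42,0.12],[-25,-26,-80,0.24],[-50,-52,-100,0.36],[-78,-82,-100,0.48],[-106,-112,-100,0.6]],
], jaw=50)

```text
t: 0.57
tcp_pos: [0.3209, 0.4199, 0.3333]
tool_rot: [0.507, 0.862, 0.002, 0.001]
force: [1.2, -0.7, -0.5]
finger_gap: 0.587
gripper_force: 0.0
```

```bash
python3 -c "
from h import *
plan([(.4417,-.0068,.25,.083)])"
```

```text
t 0.5667 [0.32089481 0.41986105 0.33330699] yaw 0.508 tilt [0.004  0.0031] gap 0.587 F [ 1.2 -0.7 -0.5]
  dxyz -431.6 -102.0 83.3 turn 0.425
```

>>> drive_tool([
  [[-38,-9,0,0],[-77,-18,0,0],[-116,-27,0,0],[-155,-36,0,0],[-194,-45,0,0]],
])

```text
t: 0.98
tcp_pos: [0.3756, 0.2272, 0.3311]
tool_rot: [0.505, 0.863, -0.0, 0.0]
force: [0.6, 0.3, -0.1]
finger_gap: 0.588
gripper_force: 0.0
```

>>> drive_tool([
  [[-38,-9,0,0.1],[-77,-18,10,0.2],[-116,-27,25,0.3],[-155,-36,40,0.4],[-190,-45,55,0.425]],
])

```text
t: 1.4
tcp_pos: [0.4301, 0.0394, 0.276]
tool_rot: [0.677, 0.736, 0.0, 0.001]
force: [0.0, -0.0, -0.2]
finger_gap: 0.584
gripper_force: 0.0
```

```bash
python3 -c "
from h import *
plan([(.4417,-.0068,.20,.083)])"
```

```text
t 1.4 [0.43005262 0.03938275 0.27597515] yaw 0.083 tilt [ 0.0015 -0.0002] gap 0.584 F [ 0.  -0.  -0.2]
  dxyz -47.0 7.8 76.0 turn -0.000
```

>>> drive_tool([
  [[-30,5,30,0],[-47,8,60,0],[-47,8,76,0],[-47,8,76,0]],
])

```text
t: 1.73
tcp_pos: [0.4393, -0.0055, 0.197]
tool_rot: [0.677, 0.736, -0.002, -0.004]
force: [-0.5, -0.1, -0.5]
finger_gap: 0.582
gripper_force: 0.0
```

Run:
```python
from h import *
s,p,M,a=pose(); c=cam("wrist"); i=vision.snapshot("wrist"); print(p,a)
save(i,"w1.png",None,1.5)
h=cv2.cvtColor(i,cv2.COLOR_RGB2HSV); m=((h[...,1]<50)&(h[...,2]>140)).astype(np.uint8)
N,L,st,ce=cv2.connectedComponentsWithStats(m)
for j in np.argsort(-st[1:,4])[:5]+1:
    v,u=np.nonzero(L==j); P=np.array([ray(c,x,y,.014)[:2] for x,y in zip(u,v)])
    (cx,cy),wh,_=cv2.minAreaRect((P*1000).astype(np.float32)); d=np.linalg.svd(P-P.mean(0),full_matrices=False)[2][0]
    print(st[j],cx,cy,wh,np.arctan2(d[1],d[0]))
print(proj(c,(.4417,-.0068,.014)))
```

```text
[ 0.43934083 -0.0054598   0.1969998 ] 0.0839119278850025
[ 142   23   78   85 4753] 356.1276550292969 100.64258575439453 (81.23686218261719, 81.41439819335938) -1.8469337979353597
[ 245    0   17  261 3875] 440.74359130859375 21.3525390625 (17.315160751342773, 296.61712646484375) 1.65584324948564
[ 480  276   32   57 1383] 796.0159301757812 -171.82435607910156 (41.647254943847656, 96.2683334350586) -1.2303711534357569
[484   0  28  29 598] 677.3289184570312 177.06863403320312 (31.534364700317383, 24.822229385375977) -0.5265846986508063
[447 300  31  18 182] 749.18896484375 -179.7531280517578 (11.850885391235352, 55.43333435058594) -0.48459007546350996
[251.31671571 171.14057901]
```

View pics/w1.png

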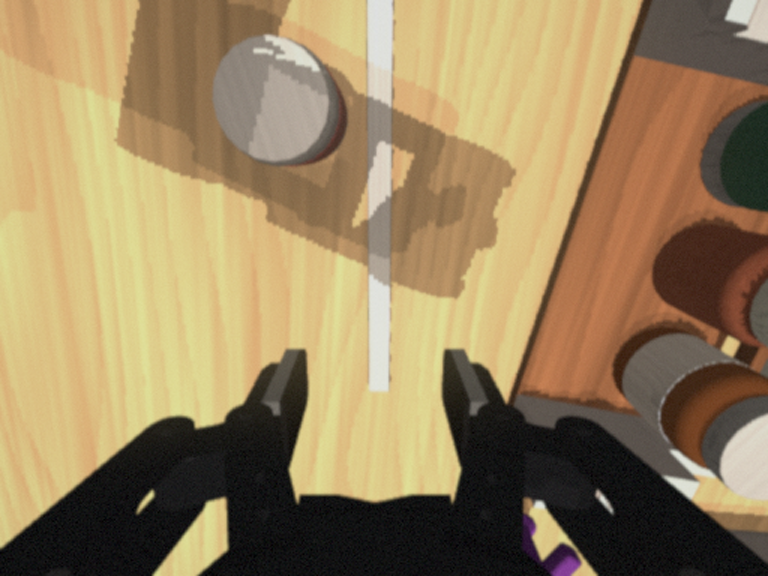

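The wrist view shows the bar vertical at column ~378, its near end at (378,390). The can is clear at (275,100), and the bar sits between the open fingers.

>>> drive_tool([
  [[0,0,40,0],[0,0,80,0],[0,0,120,0],[0,0,155,0],[0,0,180,0]],
])

```text
t: 2.2
tcp_pos: [0.4424, -0.0041, 0.0191]
tool_rot: [0.675, 0.738, 0.0, 0.0]
force: [0.2, 0.4, 0.3]
finger_gap: 0.587
gripper_force: 0.0
```

>>> drive_tool([
  [[0,0,0,0],[0,0,6,0],[0,0,13,0],[0,0,13,0]],
])

```text
t: 2.53
tcp_pos: [0.443, -0.0048, 0.0081]
tool_rot: [0.675, 0.737, 0.001, 0.001]
force: [-0.2, -0.2, -0.4]
finger_gap: 0.59
gripper_force: 0.0
```

```bash
python3 -c "
from h import *
plan([(.442,-.0068,.004,.085)])"
```

```text
t 2.5333 [ 0.44295321 -0.00477369  0.00810692] yaw 0.088 tilt [ 0.0028 -0.0008] gap 0.59 F [-0.2 -0.2 -0.4]
  dxyz -1.9 -1.1 4.1 turn 0.003
```

Down 4 mm, then close.

>>> drive_tool([
  [[0,0,4,0],[0,0,4,0]],
])

```text
t: 2.7
tcp_pos: [0.4425, -0.0049, 0.004]
tool_rot: [0.676, 0.737, 0.001, 0.001]
force: [-0.1, -0.1, -0.2]
finger_gap: 0.587
gripper_force: 0.0
```

>>> drive_tool([
  [[0,0,0,0],[0,0,0,0],[0,0,0,0],[0,0,0,0],[0,0,0,0]],
], jaw=5, force=70)

```text
t: 3.12
tcp_pos: [0.442, -0.0049, 0.0039]
tool_rot: [0.676, 0.737, 0.0, 0.001]
force: [-0.2, -0.2, 6.1]
finger_gap: 0.184
gripper_force: 68.7
```

>>> drive_tool([
  [[0,0,-3,0],[0,0,-10,0],[0,0,-20,0],[0,0,-30,0],[0,0,-30,0]],
])

```text
t: 3.53
tcp_pos: [0.4424, -0.0049, 0.0347]
tool_rot: [0.676, 0.737, 0.001, 0.001]
force: [0.9, 0.9, -1.5]
finger_gap: 0.181
gripper_force: 68.6
```

>>> drive_tool([
  [[0,0,-35,0.03],[0,0,-70,0.1],[0,0,-105,0.17],[0,0,-125,0.2],[0,0,-125,0.2]],
])

```text
t: 3.95
tcp_pos: [0.4442, -0.0053, 0.1618]
tool_rot: [0.746, 0.666, 0.002, 0.004]
force: [1.0, -0.4, -1.4]
finger_gap: 0.187
gripper_force: 68.9
```

>>> drive_tool([
  [[0,0,0,0],[0,0,0,0]],
])

```text
t: 4.12
tcp_pos: [0.4408, -0.0046, 0.1574]
tool_rot: [0.746, 0.666, -0.001, -0.001]
force: [0.2, -0.8, -1.2]
finger_gap: 0.186
gripper_force: 68.9
```

Run:
```python
from h import *
s,p,M,a=pose(); c=cam("wrist"); i=vision.snapshot("wrist"); print(s['t'],p,a,M[:2,2])
save(i,"w2.png",None,1.5)
h=cv2.cvtColor(i,cv2.COLOR_RGB2HSV); m=((h[...,1]<60)&(h[...,2]>110)).astype(np.uint8)
N,L,st,ce=cv2.connectedComponentsWithStats(m)
for j in np.argsort(-st[1:,4])[:4]+1:
    v,u=np.nonzero(L==j); P=np.array([ray(c,x,y,p[2]+.010)[:2] for x,y in zip(u,v)])
    (cx,cy),wh,_=cv2.minAreaRect((P*1000).astype(np.float32)); d=np.linalg.svd(P-P.mean(0),full_matrices=False)[2][0]
    print(st[j],cx,cy,wh,np.arctan2(d[1],d[0]),(P*1000).min(0),(P*1000).max(0))
```

```text
4.1167 [ 0.44077551 -0.00456303  0.15742203] -0.1124762952494013 [-0.00186236  0.00042195]
[  229     0    43   335 11896] 445.9912109375 25.844444274902344 (171.17994689941406, 17.656490325927734) -1.6832157984787128 [428.11285718 -59.49236676] [464.32540547 111.84609642]
[  88   30  100  100 7535] 402.5702819824219 85.25527954101562 (42.78264617919922, 41.43653106689453) -3.1239722537607264 [380.94352509  64.57678365] [424.42277419 105.80716053]
[ 459  195   53   99 1321] 567.8062744140625 -18.047077178955078 (25.803325653076172, 62.37067794799805) -1.2590596066267636 [551.72421569 -46.79034739] [585.49245818  13.44848816]
[ 445  305   67   47 1047] 569.5882568359375 -70.32597351074219 (32.9599723815918, 37.11983871459961) 0.6082368751749391 [551.32401067 -86.44491495] [588.78333055 -51.44412939]
```

View pics/w2.png

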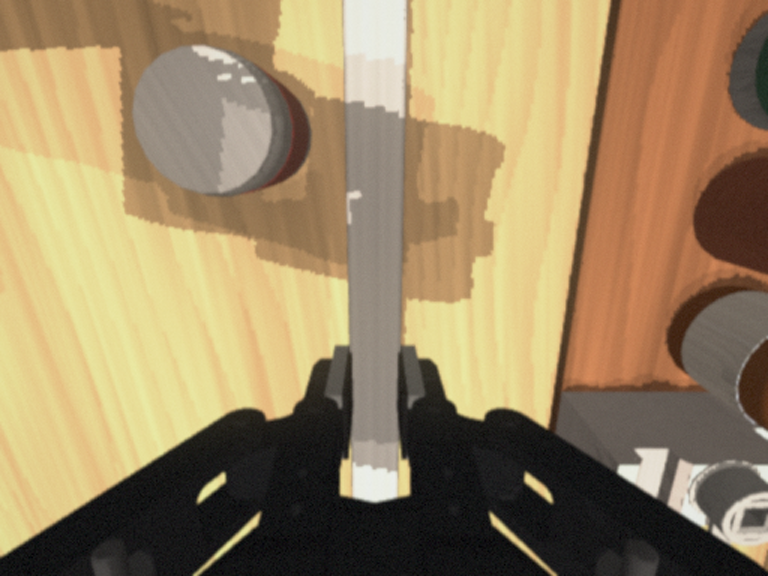

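Run:
```python
from h import *
np.set_printoptions(precision=4,suppress=True)
c=cam("wrist"); print(ray(c,751/1.5,517/1.5,.118), "expected .6356 -.1416")
plan([(.6101,-.0334,.158,-.117)])
```

```text
[ 0.6339 -0.14    0.118 ] expected .6356 -.1416
t 4.1667 [ 0.4405 -0.0045  0.157 ] yaw -0.113 tilt [-0.0032  0.0008] gap 0.187 F [-0.2  0.2 -1.2]
  dxyz -9.6 171.8 -1.0 turn 0.004
```

>>> drive_tool([
  [[-2,35,0,0],[-4,75,0,0],[-6,115,0,0],[-8,150,0,0],[-10,172,0,0.004]],
])

```text
t: 4.58
tcp_pos: [0.6147, -0.0349, 0.1559]
tool_rot: [0.747, 0.665, 0.0, 0.0]
force: [0.9, -1.2, -1.3]
finger_gap: 0.181
gripper_force: 68.9
```

>>> drive_tool([
  [[0,0,0,0],[0,0,0,0]],
])

```text
t: 4.75
tcp_pos: [0.6111, -0.0342, 0.1553]
tool_rot: [0.747, 0.665, -0.001, -0.002]
force: [0.1, 0.1, -2.4]
finger_gap: 0.184
gripper_force: 68.9
```

Run:
```python
from h import *
np.set_printoptions(precision=4,suppress=True)
plan([(.6101,-.0334,.125,-.117)])
c=cam("wrist"); i=vision.snapshot("wrist"); np.save("pics/w3.npy",i); np.savez("pics/w3c.npz",K=c[0],R=c[1],t=c[2]); save(i,"w3.png",None,1.5)
```

```text
t 4.75 [ 0.6111 -0.0342  0.1553] yaw -0.117 tilt [-0.0044  0.001 ] gap 0.184 F [ 0.1  0.1 -2.4]
  dxyz 0.7 -1.1 30.3 turn 0.000
```

View pics/w3.png

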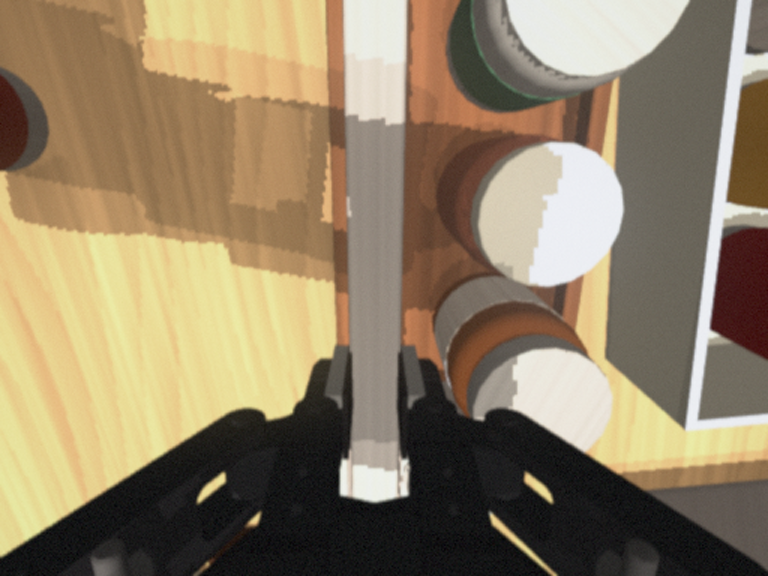

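Run:
```python
from h import *
np.set_printoptions(precision=4,suppress=True)
z=np.load("pics/w3c.npz"); c=(z["K"],z["R"],z["t"]); rk=(.6653,.008,-.1168)
def inr(P): d=P[:2]-np.array(rk[:2]); co,si=np.cos(rk[2]),np.sin(rk[2]); return co*d[0]+si*d[1],-si*d[0]+co*d[1]
for u,v,h in ((337,300,.015),(332,100,.015),(328,10,.015),(470,400,.115),(473,220,.105)): print(inr(ray(c,u/1.5,v/1.5,h)))
# expected pixels of bar vs seat from scene cam
i=vision.snapshot("scene"); save(i,"s2.png",(150,160,310,345),3.2)
```

```text
(np.float64(-0.07446445101598434), np.float64(-0.07146541851332491))
(np.float64(-0.07410505485136838), np.float64(0.0599541626698114))
(np.float64(-0.07499841227213239), np.float64(0.10850072129127132))
(np.float64(0.00042483946350854035), np.float64(-0.08922504490203756))
(np.float64(-0.0020914277035978214), np.float64(-0.0009574080880461767))
```

View pics/s2.png

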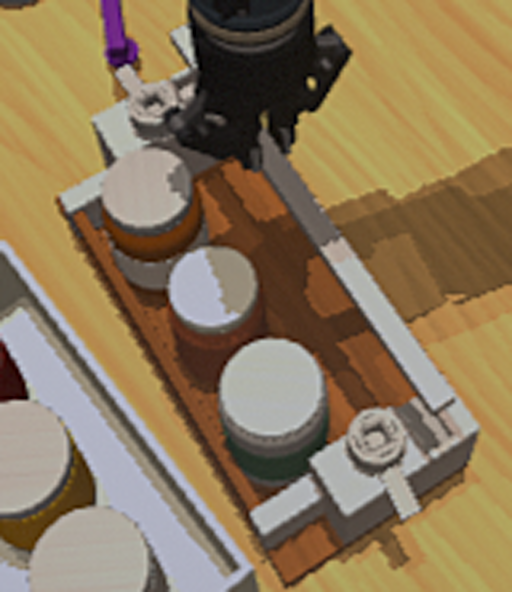

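Run:
```python
from h import *
np.set_printoptions(precision=4,suppress=True)
c=cam("scene")
for q in ((444,405),(438,410),(453,400)): print(ray(c,150+q[0]/3.2,160+q[1]/3.2,.1655))
```

```text
[0.6362 0.1836 0.1655]
[0.6412 0.1836 0.1655]
[0.6298 0.1848 0.1655]
```

>>> drive_tool([
  [[0,-1,15,0],[0,-1,30,0],[0,-1,40,0],[0,-1,45,0],[0,-1,45,0]],
])

```text
t: 5.27
tcp_pos: [0.6087, -0.0335, 0.1116]
tool_rot: [0.747, 0.665, -0.001, -0.002]
force: [0.3, -0.9, -1.3]
finger_gap: 0.182
gripper_force: 68.9
```

Run:
```python
from h import *
np.set_printoptions(precision=4,suppress=True)
plan([(.6101,-.0334,.086,-.117)])
```

```text
t 5.2667 [ 0.6087 -0.0335  0.1116] yaw -0.117 tilt [-0.004   0.0009] gap 0.182 F [ 0.3 -0.9 -1.3]
  dxyz 0.3 1.4 25.6 turn 0.000
```

>>> drive_tool([
  [[-1,2,5,0],[-1,2,10,0],[-1,2,14,0],[-1,2,18,0],[-1,2,18,0]],
])

```text
t: 5.68
tcp_pos: [0.6119, -0.0351, 0.0944]
tool_rot: [0.747, 0.665, -0.0, -0.001]
force: [-0.1, 0.1, -1.0]
finger_gap: 0.189
gripper_force: 68.9
```

>>> drive_tool([
  [[0,0,2,0],[0,0,4,0],[0,0,6,0],[0,0,8,0],[0,0,8,0]],
])

```text
t: 6.1
tcp_pos: [0.6119, -0.0352, 0.0869]
tool_rot: [0.747, 0.665, -0.0, -0.0]
force: [-2.4, 0.5, -0.7]
finger_gap: 0.183
gripper_force: 69.0
```

>>> drive_tool([
  [[0,-1,1,0],[0,-1,2,0],[0,-1,3,0],[0,-1,4,0],[0,-1,4,0]],
])

```text
t: 6.52
tcp_pos: [0.6117, -0.0351, 0.084]
tool_rot: [0.747, 0.665, 0.0, 0.0]
force: [-1.6, 0.5, 4.9]
finger_gap: 0.185
gripper_force: 69.7
```

Run:
```python
from h import *
np.set_printoptions(precision=4,suppress=True)
plan([(.6101,-.0334,.083,-.117)])
i=vision.snapshot("scene"); a=i[160:345,150:310]; j=vision.snapshot("side")[115:255,235:355]
A=cv2.resize(np.ascontiguousarray(a[:,:,::-1]),None,fx=2.5,fy=2.5,interpolation=2); B=cv2.resize(np.ascontiguousarray(j[:,:,::-1]),(396,462),interpolation=2)
cv2.imwrite("pics/s3.png",np.hstack([A,B]))
```

```text
t 6.5167 [ 0.6117 -0.0351  0.084 ] yaw -0.117 tilt [ 0.0005 -0.0002] gap 0.185 F [-1.6  0.5  4.9]
  dxyz 1.5 -1.7 1.0 turn 0.000
```

View pics/s3.png

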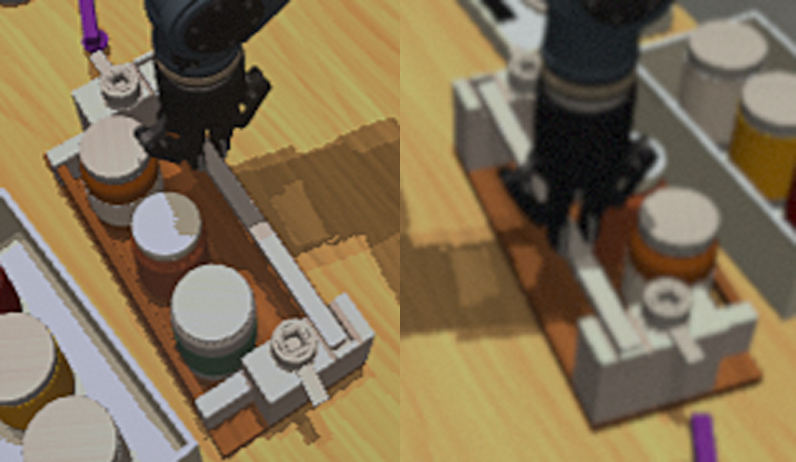

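The scene crop (left end at (335,335)) and the side crop (right end at (625,345)) show the bar down in both saddles. The 4.9 N contact says it has bottomed, so I release.

>>> drive_tool([
  [[0,0,-1,0],[0,0,-1,0],[0,0,-1,0],[0,0,-1,0]],
], jaw=30)

```text
t: 6.95
tcp_pos: [0.6117, -0.0352, 0.084]
tool_rot: [0.747, 0.664, 0.0, 0.0]
force: [0.7, -0.1, -1.0]
finger_gap: 0.352
gripper_force: 0.0
```

>>> drive_tool([
  [[0,0,-8,0],[0,0,-20,0],[0,0,-50,0],[0,0,-90,0],[0,0,-115,0]],
])

```text
t: 7.37
tcp_pos: [0.6128, -0.0354, 0.2034]
tool_rot: [0.747, 0.665, 0.001, 0.002]
force: [1.9, -0.4, 0.7]
finger_gap: 0.351
gripper_force: 0.0
```

>>> drive_tool([
  [[0,0,0,0],[0,0,0,0]],
])

```text
t: 7.53
tcp_pos: [0.6129, -0.0354, 0.2025]
tool_rot: [0.747, 0.665, 0.002, 0.003]
force: [-0.6, 0.0, -0.5]
finger_gap: 0.349
gripper_force: 0.0
```

Run:
```python
from h import *
np.set_printoptions(precision=4,suppress=True)
plan([(.473,-.2955,.20,1.05)])
# bar pose check: white strip in scene & side, on z=.094
for n in ("scene",):
    c=cam(n); i=vision.snapshot(n); np.save("pics/sc4.npy",i)
    E=[proj(c,(.6156+s*.1165+dx,.0138+s*.9932,.094)) for s in (-.13,.13) for dx in (0,)]; print(E)
    h=cv2.cvtColor(i,cv2.COLOR_RGB2HSV)
    for s in (-.1,-.06,-.02,.02,.06,.1,.12):
        L=[]
        for k in np.arange(-.03,.03,.0005):
            u,v=proj(c,(.6156+s*.1165+k*.9932,.0138+s*.9932-k*.1165,.094)); L.append(cv2.getRectSubPix(cv2.cvtColor(h[:,:,1],cv2.COLOR_GRAY2BGR),(1,1),(float(u),float(v)))[0,0,0])
        L=np.array(L); w=np.arange(-.03,.03,.0005)[L<70]; print(s,w.min() if len(w) else None,w.max() if len(w) else None,len(w))
```

```text
t 7.5333 [ 0.6129 -0.0354  0.2025] yaw -0.117 tilt [ 0.0061 -0.0015] gap 0.349 F [-0.6  0.  -0.5]
  dxyz -274.7 -108.6 2.5 turn -1.167
[array([216.5995, 196.2983]), array([275.7555, 281.7817])]
-0.1 -0.00899999999999998 0.029500000000000054 78
-0.06 -0.006499999999999978 0.012000000000000038 38
-0.02 -0.005999999999999978 0.012000000000000038 37
0.02 -0.006499999999999978 0.011500000000000038 37
0.06 -0.0069999999999999785 0.012000000000000038 39
0.1 -0.007499999999999979 0.011500000000000038 39
0.12 -0.0069999999999999785 0.011500000000000038 38
```

>>> drive_tool([
  [[-37,-15,0,-0.11],[-74,-30,0,-0.22],[-111,-45,0,-0.33],[-149,-60,0,-0.44],[-187,-74,0,-0.55]],
], jaw=50)

```text
t: 8.0
tcp_pos: [0.5139, -0.2125, 0.1976]
tool_rot: [0.536, 0.844, 0.0, -0.002]
force: [1.0, -0.8, -1.3]
finger_gap: 0.584
gripper_force: 0.0
```

Run:
```python
from h import *
plan([(.473,-.2955,.17,1.05)])
```

```text
t 8.0 [ 0.51385228 -0.21249489  0.19762669] yaw 0.439 tilt [-0.0033  0.0022] gap 0.584 F [ 1.  -0.8 -1.3]
  dxyz -57.8 -72.3 27.6 turn -0.611
```

>>> drive_tool([
  [[-20,-25,0,-0.12],[-40,-50,0,-0.24],[-58,-72,10,-0.36],[-58,-72,20,-0.48],[-58,-72,28,-0.6]],
])

```text
t: 8.42
tcp_pos: [0.4731, -0.2961, 0.1692]
tool_rot: [0.265, 0.964, 0.001, -0.002]
force: [0.4, 0.3, -0.5]
finger_gap: 0.585
gripper_force: 0.0
```

>>> drive_tool([
  [[0,0,0,0],[0,0,0,0]],
])

```text
t: 8.58
tcp_pos: [0.474, -0.2942, 0.1696]
tool_rot: [0.267, 0.964, 0.001, -0.002]
force: [0.3, 0.7, 0.4]
finger_gap: 0.586
gripper_force: 0.0
```

Run:
```python
from h import *
np.set_printoptions(precision=4,suppress=True)
plan([(.473,-.2955,.17,1.05)])
c=cam("wrist"); i=vision.snapshot("wrist"); np.save("pics/w5.npy",i); np.savez("pics/w5c.npz",K=c[0],R=c[1],t=c[2])
save(i,"w5.png",None,1.5)
for d in (-.04,0,.04): print(proj(c,(.473+d*np.cos(-.52),-.2955+d*np.sin(-.52),.096)))
# dark low-saturation handle
h=cv2.cvtColor(i,cv2.COLOR_RGB2HSV); u0,v0=proj(c,(.473,-.2955,.096)).astype(int)
print(i[v0-3:v0+4:3,u0-3:u0+4:3].tolist())
```

```text
t 8.5833 [ 0.474  -0.2942  0.1696] yaw 1.029 tilt [-0.003   0.0028] gap 0.586 F [0.3 0.7 0.4]
  dxyz 0.2 -1.7 -0.4 turn -0.021
[245.8268 149.9658]
[247.0528 198.7791]
[248.1586 242.8092]
[[[76, 69, 60], [73, 63, 54], [72, 63, 55]], [[71, 64, 54], [73, 63, 54], [75, 64, 56]], [[74, 66, 55], [74, 68, 56], [75, 67, 57]]]
```

View pics/w5.png

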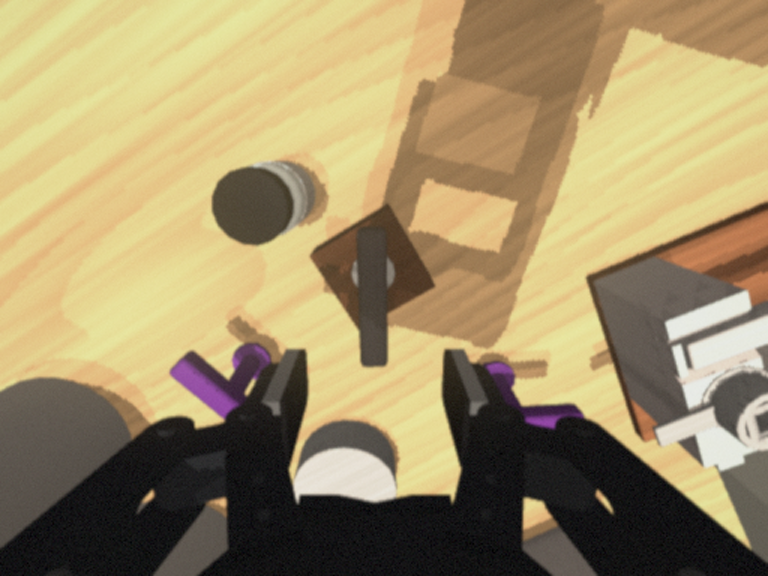

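The wrist picture (1.5x) shows the grey key's handle from (372,230) to (374,365), midway between the fingers, with the spice jar (255,205) clear. Purple keys and the fish tin are away from the finger path.

Run:
```python
from h import *
np.set_printoptions(precision=4,suppress=True)
z=np.load("pics/w5c.npz"); c=(z["K"],z["R"],z["t"]); i=np.load("pics/w5.npy").astype(int)
# right catch head & left edge estimates
a=ray(c,248,153,.096);b=ray(c,249.5,243,.096); print((a+b)/2,np.linalg.norm(a-b),np.arctan2(*(b-a)[1::-1]))
m=(i.max(2)<95)&(i.max(2)-i.min(2)<26); m[:150]=0;m[246:]=0;m[:,:236]=0;m[:,262:]=0
v,u=np.nonzero(m); P=np.array([ray(c,x,y,.096)[:2] for x,y in zip(u,v)])
print(len(u),cv2.minAreaRect((P*1000).astype(np.float32)),P.mean(0))
plan([(.473,-.2955,.075,1.047)])
```

```text
[ 0.4748 -0.2949  0.096 ] 0.07780805668843786 -0.5261960515456796
1615 ((474.22344970703125, -295.12689208984375), (16.022661209106445, 78.60984802246094), 59.50458908081055) [ 0.4717 -0.2937]
t 8.6333 [ 0.4746 -0.2944  0.1704] yaw 1.030 tilt [-0.0017  0.0015] gap 0.583 F [-0.5  0.2  0.4]
  dxyz 0.8 -1.8 95.4 turn -0.017
```

>>> drive_tool([
  [[0,0,25,-0.01],[0,0,50,-0.01],[0,0,75,-0.01],[0,0,92,-0.01],[0,0,100,-0.01]],
])

```text
t: 9.05
tcp_pos: [0.4744, -0.2935, 0.0692]
tool_rot: [0.261, 0.965, 0.001, -0.002]
force: [-0.2, 0.9, -0.9]
finger_gap: 0.586
gripper_force: 0.0
```

>>> drive_tool([
  [[0,0,0,0],[0,0,0,0],[0,0,0,0]],
])

```text
t: 9.3
tcp_pos: [0.476, -0.2955, 0.0724]
tool_rot: [0.261, 0.965, -0.001, 0.001]
force: [0.1, -0.3, 0.5]
finger_gap: 0.588
gripper_force: 0.0
```

Run:
```python
from h import *
np.set_printoptions(precision=4,suppress=True)
plan([(.4742,-.2951,.070,1.04)])
```

```text
t 9.3 [ 0.476  -0.2955  0.0724] yaw 1.043 tilt [ 0.0018 -0.0017] gap 0.588 F [ 0.1 -0.3  0.5]
  dxyz 1.7 -0.6 2.4 turn 0.003
```

>>> drive_tool([
  [[2,0,3,0],[2,0,3,0],[2,0,3,0]],
])

```text
t: 9.55
tcp_pos: [0.4734, -0.294, 0.0688]
tool_rot: [0.261, 0.965, -0.0, 0.0]
force: [-0.5, 1.0, -0.7]
finger_gap: 0.587
gripper_force: 0.0
```

>>> drive_tool([
  [[0,0,0,0],[0,0,0,0],[0,0,0,0],[0,0,0,0],[0,0,0,0]],
], jaw=4, force=80)

```text
t: 9.97
tcp_pos: [0.4735, -0.2941, 0.0685]
tool_rot: [0.261, 0.965, -0.0, 0.0]
force: [-0.4, 0.4, 3.7]
finger_gap: 0.173
gripper_force: 78.0
```

Run:
```python
from h import *
np.set_printoptions(precision=4,suppress=True)
for k in range(2): plan([(.4742,-.2951,.070,1.04)]); vision.snapshot("side")
```

```text
t 9.9667 [ 0.4735 -0.2941  0.0685] yaw 1.043 tilt [ 0.0003 -0.0003] gap 0.173 F [-0.4  0.4  3.7]
  dxyz -1.1 -0.5 -1.5 turn 0.003
t 10.0167 [ 0.4735 -0.2941  0.0685] yaw 1.043 tilt [ 0.0003 -0.0004] gap 0.176 F [-1.2 -0.7  2.8]
  dxyz -1.1 -0.5 -1.5 turn 0.003
```

>>> drive_tool([
  [[0,0,-5,0],[0,0,-20,0],[0,0,-50,0],[0,0,-90,0],[0,0,-130,0]],
])

```text
t: 10.48
tcp_pos: [0.4723, -0.293, 0.1983]
tool_rot: [0.261, 0.965, 0.001, -0.002]
force: [0.9, -0.8, -2.0]
finger_gap: 0.17
gripper_force: 78.2
```

>>> drive_tool([
  [[0,0,0,0],[0,0,0,0]],
])

```text
t: 10.65
tcp_pos: [0.4745, -0.2949, 0.2006]
tool_rot: [0.261, 0.965, -0.001, 0.003]
force: [-0.6, -0.5, -1.5]
finger_gap: 0.172
gripper_force: 78.2
```

Run:
```python
from h import *
np.set_printoptions(precision=4,suppress=True)
plan([(.636,-.141,.20,1.535)])
```

```text
t 10.65 [ 0.4745 -0.2949  0.2006] yaw 1.043 tilt [ 0.0043 -0.0039] gap 0.172 F [-0.6 -0.5 -1.5]
  dxyz -62.0 214.3 0.6 turn -0.492
```

>>> drive_tool([
  [[-11,39,0,-0.1],[-22,78,0,-0.2],[-33,117,0,-0.3],[-44,156,0,-0.4],[-54,190,0,-0.49]],
])

```text
t: 11.07
tcp_pos: [0.6156, -0.1544, 0.1955]
tool_rot: [0.017, 1.0, 0.001, -0.002]
force: [0.2, -0.0, -2.0]
finger_gap: 0.171
gripper_force: 78.4
```

>>> drive_tool([
  [[0,0,0,0],[0,0,0,0]],
])

```text
t: 11.23
tcp_pos: [0.6153, -0.1546, 0.1954]
tool_rot: [0.017, 1.0, 0.001, -0.002]
force: [-0.4, 0.5, -1.8]
finger_gap: 0.17
gripper_force: 78.5
```

Run:
```python
from h import *
np.set_printoptions(precision=4,suppress=True)
plan([(.636,-.141,.185,1.535)])
c=cam("wrist"); i=vision.snapshot("wrist"); np.save("pics/w6.npy",i); np.savez("pics/w6c.npz",K=c[0],R=c[1],t=c[2])
print(proj(c,(.6356,-.1416,.118)),[proj(c,(.6356+.052*np.cos(-1.607),-.1416+.052*np.sin(-1.607),.1015))])
for n in("scene","side"):
    i=vision.snapshot(n); np.save("pics/%s6.npy"%n,i)
```

```text
t 11.2333 [ 0.6153 -0.1546  0.1954] yaw 1.536 tilt [-0.0046  0.0018] gap 0.17 F [-0.4  0.5 -1.8]
  dxyz -20.2 14.3 10.4 turn 0.001
[266.1635 219.7846] [array([207.8162, 212.5789])]
```

>>> drive_tool([
  [[-10,7,0,0],[-20,14,0,0],[-20,14,5,0],[-20,14,12,0],[-20,14,18,0]],
])

```text
t: 11.8
tcp_pos: [0.6359, -0.1438, 0.1793]
tool_rot: [0.019, 1.0, 0.0, -0.0]
force: [0.2, 0.4, -1.7]
finger_gap: 0.174
gripper_force: 78.5
```

>>> drive_tool([
  [[0,0,0,0],[0,0,0,0]],
])

```text
t: 11.97
tcp_pos: [0.6354, -0.1437, 0.1791]
tool_rot: [0.019, 1.0, 0.0, -0.001]
force: [0.6, 0.5, -1.6]
finger_gap: 0.173
gripper_force: 78.5
```

Run:
```python
from h import *
np.set_printoptions(precision=4,suppress=True)
plan([(.636,-.141,.158,1.535)])
```

```text
t 11.9667 [ 0.6354 -0.1437  0.1791] yaw 1.532 tilt [-0.0022  0.0008] gap 0.173 F [ 0.6  0.5 -1.6]
  dxyz -0.5 2.8 21.1 turn -0.003
```

>>> drive_tool([
  [[0,2.5,0,0],[0,2.5,3,0],[0,2.5,6,0],[0,2.5,9,0],[0,2.5,9,0]],
])

```text
t: 12.38
tcp_pos: [0.6359, -0.1411, 0.1704]
tool_rot: [0.019, 1.0, 0.0, -0.001]
force: [0.4, 0.2, -1.3]
finger_gap: 0.174
gripper_force: 78.5
```

>>> drive_tool([
  [[0,0,2,0],[0,0,4,0],[0,0,4,0]],
])

```text
t: 12.63
tcp_pos: [0.6359, -0.1412, 0.1666]
tool_rot: [0.019, 1.0, 0.0, -0.001]
force: [-0.3, 0.6, -2.6]
finger_gap: 0.172
gripper_force: 78.6
```

>>> drive_tool([
  [[0,0,2,0],[0,0,4,0],[0,0,6,0],[0,0,8,0],[0,0,8,0]],
])

```text
t: 13.05
tcp_pos: [0.636, -0.1412, 0.1586]
tool_rot: [0.019, 1.0, 0.0, -0.0]
force: [-1.5, 0.7, -2.7]
finger_gap: 0.171
gripper_force: 78.5
```

>>> drive_tool([
  [[0,0,0,0.1],[0,0,0,0.2],[0,0,0,0.3],[0,0,0,0.4],[0,0,0,0.5]],
])

```text
t: 13.47
tcp_pos: [0.6359, -0.1409, 0.1587]
tool_rot: [0.268, 0.963, 0.0, -0.001]
force: [-1.1, 0.6, -1.3]
finger_gap: 0.17
gripper_force: 78.4
```

>>> drive_tool([
  [[0,0,0,0.1],[0,0,0,0.2],[0,0,0,0.3],[0,0,0,0.4],[0,0,0,0.5]],
])

```text
t: 13.88
tcp_pos: [0.6362, -0.1409, 0.1587]
tool_rot: [0.498, 0.867, 0.0, -0.0]
force: [-0.9, 1.1, -2.2]
finger_gap: 0.172
gripper_force: 78.4
```

Run:
```python
from h import *
np.set_printoptions(precision=4,suppress=True)
plan([(.636,-.141,.158,-.117)]); print(manip.sense()['ft_torque'])
```

```text
t 13.8833 [ 0.6362 -0.1409  0.1587] yaw 0.528 tilt [-0.0004  0.0008] gap 0.172 F [-0.9  1.1 -2.2]
  dxyz 0.0 -0.3 0.7 turn 0.645
[0.2024 0.1841 0.0682]
```

>>> drive_tool([
  [[0,0,0,0.1],[0,0,0,0.2],[0,0,0,0.3],[0,0,0,0.4],[0,0,0,0.5]],
])

```text
t: 14.3
tcp_pos: [0.6366, -0.141, 0.1587]
tool_rot: [0.697, 0.717, 0.0, -0.0]
force: [-0.1, 0.3, -3.0]
finger_gap: 0.173
gripper_force: 78.3
```

>>> drive_tool([
  [[0,0,0,0.07],[0,0,0,0.14],[0,0,0,0.2],[0,0,0,0.27],[0,0,0,0.27]],
])

```text
t: 14.72
tcp_pos: [0.6367, -0.1411, 0.1587]
tool_rot: [0.786, 0.618, 0.0, 0.0]
force: [0.8, 0.3, -3.9]
finger_gap: 0.172
gripper_force: 78.2
```

Run:
```python
from h import *
np.set_printoptions(precision=4,suppress=True)
plan([(.636,-.141,.158,-.117)]); print(manip.sense()['ft_torque'])
```

```text
t 14.7167 [ 0.6367 -0.1411  0.1587] yaw -0.238 tilt [0.0007 0.0003] gap 0.172 F [ 0.8  0.3 -3.9]
  dxyz -0.0 -0.8 0.7 turn -0.121
[ 0.0752 -0.0552  0.0744]
```

>>> drive_tool([
  [[0,0,0,0.04],[0,0,0,0.08],[0,0,0,0.08]],
])

```text
t: 14.97
tcp_pos: [0.6368, -0.1412, 0.1588]
tool_rot: [0.81, 0.587, 0.0, 0.0]
force: [0.5, 0.6, -4.3]
finger_gap: 0.172
gripper_force: 78.1
```

Run:
```python
from h import *
np.set_printoptions(precision=4,suppress=True)
plan([(.636,-.141,.158,-.117)]); print(manip.sense()['ft_torque'])
```

```text
t 14.9667 [ 0.6368 -0.1412  0.1588] yaw -0.316 tilt [0.0008 0.0001] gap 0.172 F [ 0.5  0.6 -4.3]
  dxyz -0.0 -0.8 0.8 turn -0.199
[ 0.0825 -0.1629  0.1308]
```

>>> drive_tool([
  [[0,0,0,-0.08],[0,0,0,-0.15],[0,0,-5,-0.15],[0,0,-15,-0.15],[0,0,-28,-0.15]],
])

```text
t: 15.38
tcp_pos: [0.6362, -0.1413, 0.1875]
tool_rot: [0.764, 0.645, -0.0, -0.0]
force: [-0.1, -1.0, -0.9]
finger_gap: 0.171
gripper_force: 78.5
```

>>> drive_tool([
  [[0,0,-14,0],[0,0,-14,0],[0,0,-14,0]],
])

```text
t: 15.63
tcp_pos: [0.6373, -0.1417, 0.203]
tool_rot: [0.764, 0.645, 0.001, 0.002]
force: [0.1, -0.6, -2.6]
finger_gap: 0.174
gripper_force: 78.6
```

Run:
```python
from h import *
np.set_printoptions(precision=4,suppress=True)
plan([(.6713,.161,.20,-.27)])
```

```text
t 15.6333 [ 0.6373 -0.1417  0.203 ] yaw -0.168 tilt [ 0.0035 -0.0015] gap 0.174 F [ 0.1 -0.6 -2.6]
  dxyz 304.1 -17.0 3.0 turn 0.102
```

>>> drive_tool([
  [[30,-2,0,0],[70,-4,0,0],[110,-6,0,0],[150,-8,0,0],[190,-11,0,0]],
])

```text
t: 16.05
tcp_pos: [0.6567, 0.0494, 0.2004]
tool_rot: [0.764, 0.645, -0.0, -0.0]
force: [0.4, 0.5, -0.8]
finger_gap: 0.175
gripper_force: 78.5
```

>>> drive_tool([
  [[35,-2,0,0],[70,-4,0,0],[95,-5,0,0],[110,-6,0,0.05],[110,-6,0,0.1]],
])

```text
t: 16.47
tcp_pos: [0.6688, 0.1617, 0.2001]
tool_rot: [0.795, 0.607, 0.0, -0.001]
force: [0.5, -0.3, -0.3]
finger_gap: 0.171
gripper_force: 78.5
```

>>> drive_tool([
  [[0,0,0,0],[0,0,0,0]],
])

```text
t: 16.63
tcp_pos: [0.669, 0.1574, 0.2003]
tool_rot: [0.795, 0.607, -0.001, -0.0]
force: [0.7, -0.3, -0.8]
finger_gap: 0.168
gripper_force: 78.5
```

Run:
```python
from h import *
np.set_printoptions(precision=4,suppress=True)
plan([(.6713,.161,.178,-.27)])
# right tongue direction check: low-saturation pixels on circle r=44mm around right axis at z .1015
for n in ("scene","side"):
    c=cam(n); i=vision.snapshot(n); i0=np.load("pics/%s0.npy"%n)
    for nm,(x,y) in (("R",(.636,-.141)),("L",(.6711,.1604))):
        D=[]
        for th in np.arange(0,2*np.pi,.1):
            v0=v1=0
            for r in (.03,.04,.048):
                u,v=proj(c,(x+r*np.cos(th),y+r*np.sin(th),.1015)); u,v=int(round(u)),int(round(v))
                v0+=abs(i[v,u].astype(int)-i0[v,u]).sum()/3
            D.append(int(v0))
        k=np.argsort(D)[::-1][:12]; print(n,nm,[(round(.1*j,1),D[j]) for j in sorted(k)])
```

```text
t 16.6333 [0.669  0.1574 0.2003] yaw -0.266 tilt [-0.0016 -0.0005] gap 0.168 F [ 0.7 -0.3 -0.8]
  dxyz 4.1 1.3 22.3 turn 0.004
scene R [(np.float64(2.0), 134), (np.float64(2.1), 170), (np.float64(2.2), 266), (np.float64(2.3), 238), (np.float64(2.4), 189), (np.float64(2.5), 141), (np.float64(2.6), 137), (np.float64(2.7), 130), (np.float64(2.9), 130), (np.float64(3.3), 210), (np.float64(3.4), 306), (np.float64(3.5), 144)]
scene L [(np.float64(1.3), 158), (np.float64(1.4), 153), (np.float64(2.5), 145), (np.float64(2.8), 159), (np.float64(2.9), 173), (np.float64(3.0), 157), (np.float64(3.1), 148), (np.float64(3.2), 152), (np.float64(3.3), 151), (np.float64(3.4), 187), (np.float64(3.5), 185), (np.float64(4.4), 142)]
side R [(np.float64(2.3), 111), (np.float64(2.4), 176), (np.float64(2.5), 194), (np.float64(2.6), 211), (np.float64(2.7), 195), (np.float64(2.8), 194), (np.float64(2.9), 155), (np.float64(3.4), 107), (np.float64(3.5), 99), (np.float64(4.5), 138), (np.float64(4.6), 145), (np.float64(4.7), 119)]
side L [(np.float64(0.3), 118), (np.float64(0.4), 141), (np.float64(1.1), 114), (np.float64(1.2), 136), (np.float64(1.3), 158), (np.float64(1.4), 166), (np.float64(1.5), 177), (np.float64(2.5), 113), (np.float64(2.6), 137), (np.float64(2.7), 137), (np.float64(6.1), 129), (np.float64(6.2), 117)]
```

>>> drive_tool([
  [[3,1.5,0,0],[3,1.5,10,0],[3,1.5,18,0],[3,1.5,22,0],[3,1.5,22,0]],
])

```text
t: 17.15
tcp_pos: [0.6704, 0.1595, 0.1768]
tool_rot: [0.795, 0.606, -0.002, -0.001]
force: [-0.9, -0.3, -1.2]
finger_gap: 0.172
gripper_force: 78.5
```

>>> drive_tool([
  [[0,0,0,0],[0,0,0,0]],
])

```text
t: 17.32
tcp_pos: [0.6719, 0.1598, 0.1791]
tool_rot: [0.795, 0.607, 0.0, 0.0]
force: [0.5, -0.3, -0.8]
finger_gap: 0.171
gripper_force: 78.5
```

Run:
```python
from h import *
np.set_printoptions(precision=4,suppress=True)
plan([(.6713,.161,.167,-.27)])
```

```text
t 17.3167 [0.6719 0.1598 0.1791] yaw -0.267 tilt [0.0001 0.    ] gap 0.171 F [ 0.5 -0.3 -0.8]
  dxyz 1.0 -0.9 12.1 turn 0.003
```

>>> drive_tool([
  [[1,-0.5,3,0],[1,-0.5,6,0],[1,-0.5,9,0],[1,-0.5,12,0],[1,-0.5,12,0]],
])

```text
t: 17.73
tcp_pos: [0.671, 0.1609, 0.1662]
tool_rot: [0.795, 0.607, -0.001, -0.0]
force: [-0.1, 1.5, -1.0]
finger_gap: 0.173
gripper_force: 78.5
```

In again without contact load; go to the floor.

>>> drive_tool([
  [[0,0,2,0],[0,0,4,0],[0,0,6,0],[0,0,8,0],[0,0,8,0]],
])

```text
t: 18.15
tcp_pos: [0.6713, 0.1609, 0.1586]
tool_rot: [0.795, 0.607, -0.0, -0.0]
force: [-0.3, -0.1, -2.3]
finger_gap: 0.171
gripper_force: 78.5
```

Run:
```python
from h import *
np.set_printoptions(precision=4,suppress=True)
plan([(.6713,.161,.1585,1.454)]); print(manip.sense()['ft_torque'])
```

```text
t 18.15 [0.6713 0.1609 0.1586] yaw -0.267 tilt [-0.0008 -0.0001] gap 0.171 F [-0.3 -0.1 -2.3]
  dxyz 0.1 -0.0 0.1 turn -1.721
[ 0.0156  0.0255 -0.0256]
```

Turn by about -1.85 in all.

>>> drive_tool([
  [[0,0,0,-0.1],[0,0,0,-0.2],[0,0,0,-0.3],[0,0,0,-0.4],[0,0,0,-0.5]],
])

```text
t: 18.57
tcp_pos: [0.671, 0.1612, 0.159]
tool_rot: [0.618, 0.786, -0.0, -0.001]
force: [-0.5, 0.3, -1.2]
finger_gap: 0.176
gripper_force: 78.5
```

>>> drive_tool([
  [[0,0,0,-0.1],[0,0,0,-0.2],[0,0,0,-0.3],[0,0,0,-0.4],[0,0,0,-0.5]],
])

```text
t: 18.98
tcp_pos: [0.6706, 0.1613, 0.159]
tool_rot: [0.405, 0.914, -0.0, -0.001]
force: [-1.0, 0.5, -1.3]
finger_gap: 0.17
gripper_force: 78.5
```

>>> drive_tool([
  [[0,0,0,-0.1],[0,0,0,-0.2],[0,0,0,-0.3],[0,0,0,-0.4],[0,0,0,-0.5]],
])

```text
t: 19.4
tcp_pos: [0.6703, 0.1612, 0.159]
tool_rot: [0.166, 0.986, -0.0, -0.002]
force: [-1.2, -0.7, 0.0]
finger_gap: 0.173
gripper_force: 78.6
```

>>> drive_tool([
  [[0,0,0,-0.1],[0,0,0,-0.2],[0,0,0,-0.28],[0,0,0,-0.34],[0,0,0,-0.34]],
])

```text
t: 19.82
tcp_pos: [0.6701, 0.1611, 0.159]
tool_rot: [-0.001, 1.0, 0.0, -0.002]
force: [-2.7, 0.2, -0.2]
finger_gap: 0.174
gripper_force: 78.7
```

Run:
```python
from h import *
np.set_printoptions(precision=4,suppress=True)
plan([(.6713,.161,.1585,1.454)]); print(manip.sense()['ft_torque'])
```

```text
t 19.8167 [0.6701 0.1611 0.159 ] yaw 1.574 tilt [-0.0034  0.    ] gap 0.174 F [-2.7  0.2 -0.2]
  dxyz -1.2 -0.1 0.5 turn 0.120
[ 0.0377  0.655  -0.0285]
```

>>> drive_tool([
  [[1,0,0,-0.04],[1,0,0,-0.08],[1,0,0,-0.08]],
])

```text
t: 20.07
tcp_pos: [0.6699, 0.161, 0.159]
tool_rot: [-0.04, 0.999, 0.0, -0.001]
force: [-2.5, 0.9, -1.1]
finger_gap: 0.171
gripper_force: 78.6
```

Run:
```python
from h import *
np.set_printoptions(precision=4,suppress=True)
plan([(.6713,.161,.1585,1.454)]); print(manip.sense()['ft_torque'])
```

```text
t 20.0667 [0.6699 0.161  0.159 ] yaw 1.652 tilt [-0.0016  0.    ] gap 0.171 F [-2.5  0.9 -1.1]
  dxyz -1.4 -0.1 0.5 turn 0.198
[ 0.0129  0.4123 -0.1565]
```

>>> drive_tool([
  [[-1,0,0,0.08],[-1,0,0,0.15],[-1,0,-5,0.15],[-1,0,-15,0.15],[-1,0,-28,0.15]],
])

```text
t: 20.48
tcp_pos: [0.6717, 0.1608, 0.1874]
tool_rot: [0.034, 0.999, -0.0, -0.0]
force: [-0.3, 1.1, -2.1]
finger_gap: 0.169
gripper_force: 78.5
```

>>> drive_tool([
  [[0,0,-14,0],[0,0,-16,0],[0,0,-16,0]],
])

```text
t: 20.73
tcp_pos: [0.6734, 0.161, 0.2062]
tool_rot: [0.034, 0.999, 0.0, 0.003]
force: [-0.3, -0.3, -1.9]
finger_gap: 0.173
gripper_force: 78.5
```

Run:
```python
from h import *
np.set_printoptions(precision=4,suppress=True)
plan([(.4735,-.2941,.20,1.043)])
```

```text
t 20.7333 [0.6734 0.161  0.2062] yaw 1.503 tilt [0.0062 0.0003] gap 0.173 F [-0.3 -0.3 -1.9]
  dxyz 168.6 -467.6 6.2 turn 0.460
```

>>> drive_tool([
  [[10,-28,0,0],[23,-64,0,0],[36,-100,0,0],[49,-136,0,0],[62,-172,0,0]],
])

```text
t: 21.15
tcp_pos: [0.597, -0.0076, 0.203]
tool_rot: [0.033, 0.999, -0.0, -0.0]
force: [-0.1, 0.1, -0.9]
finger_gap: 0.175
gripper_force: 78.5
```

>>> drive_tool([
  [[13,-36,0,0],[26,-72,0,0],[39,-108,0,0],[52,-144,0,0],[65,-180,0,0]],
])

```text
t: 21.57
tcp_pos: [0.5199, -0.1831, 0.2032]
tool_rot: [0.034, 0.999, -0.0, 0.0]
force: [-0.4, -1.0, -2.1]
finger_gap: 0.172
gripper_force: 78.5
```

>>> drive_tool([
  [[12,-34,0,0.09],[24,-68,0,0.18],[34,-95,0,0.27],[40,-112,0,0.36],[42,-115,0,0.46]],
])

```text
t: 21.98
tcp_pos: [0.4701, -0.2974, 0.2032]
tool_rot: [0.265, 0.964, -0.001, 0.001]
force: [0.6, -0.1, -0.6]
finger_gap: 0.169
gripper_force: 78.6
```

>>> drive_tool([
  [[0,0,0,0],[0,0,0,0],[0,0,0,0]],
])

```text
t: 22.23
tcp_pos: [0.4712, -0.2927, 0.203]
tool_rot: [0.26, 0.966, 0.0, -0.0]
force: [-0.2, 0.1, -1.9]
finger_gap: 0.17
gripper_force: 78.5
```

Run:
```python
from h import *
np.set_printoptions(precision=4,suppress=True)
plan([(.4735,-.2941,.10,1.043)])
```

```text
t 22.2333 [ 0.4712 -0.2927  0.203 ] yaw 1.045 tilt [-0.0002  0.0005] gap 0.17 F [-0.2  0.1 -1.9]
  dxyz -2.7 -0.0 103.0 turn 0.002
```

>>> drive_tool([
  [[-2.5,0,25,0],[-2.5,0,55,0],[-2.5,0,85,0],[-2.5,0,100,0],[-2.5,0,106,0]],
])

```text
t: 22.65
tcp_pos: [0.4724, -0.2923, 0.0945]
tool_rot: [0.259, 0.966, 0.001, -0.002]
force: [0.5, 0.8, -2.0]
finger_gap: 0.171
gripper_force: 78.5
```

>>> drive_tool([
  [[0,0,0,0],[0,0,0,0],[0,0,0,0],[0,0,0,0]],
])

```text
t: 22.98
tcp_pos: [0.4743, -0.2953, 0.0987]
tool_rot: [0.261, 0.965, -0.001, 0.001]
force: [-1.2, 0.1, -1.6]
finger_gap: 0.173
gripper_force: 78.5
```

Run:
```python
from h import *
np.set_printoptions(precision=4,suppress=True)
plan([(.4735,-.2941,.09,1.043)])
```

```text
t 22.9833 [ 0.4743 -0.2953  0.0987] yaw 1.043 tilt [ 0.0023 -0.0022] gap 0.173 F [-1.2  0.1 -1.6]
  dxyz 1.3 0.6 8.7 turn 0.000
```

>>> drive_tool([
  [[0,0,0,0],[0,0,0,0],[0,0,0,0],[0,0,0,0],[0,0,0,0]],
])

```text
t: 23.4
tcp_pos: [0.4733, -0.2947, 0.0973]
tool_rot: [0.261, 0.965, -0.0, 0.0]
force: [1.0, 1.2, -1.8]
finger_gap: 0.174
gripper_force: 78.5
```

Run:
```python
from h import *
np.set_printoptions(precision=4,suppress=True)
for k in range(4): plan([(.4735,-.2941,.09,1.043)]); vision.snapshot("side")
```

```text
t 23.4 [ 0.4733 -0.2947  0.0973] yaw 1.043 tilt [ 0.0001 -0.0002] gap 0.174 F [ 1.   1.2 -1.8]
  dxyz 0.2 0.6 7.3 turn -0.000
t 23.45 [ 0.4733 -0.2947  0.0972] yaw 1.043 tilt [ 0. -0.] gap 0.169 F [ 0.7 -0.2 -1. ]
  dxyz 0.1 0.6 7.2 turn -0.000
t 23.5 [ 0.4733 -0.2947  0.0972] yaw 1.043 tilt [-0.  0.] gap 0.176 F [ 0.5 -0.7 -1.9]
  dxyz 0.1 0.6 7.2 turn -0.000
t 23.55 [ 0.4733 -0.2947  0.0972] yaw 1.043 tilt [-0.0001  0.0001] gap 0.172 F [ 0.1 -0.6 -1.6]
  dxyz 0.1 0.6 7.2 turn -0.000
```

>>> drive_tool([
  [[0,0.6,3,0],[0,0.6,6,0],[0,0.6,9,0],[0,0.6,12,0],[0,0.6,14,0]],
])

```text
t: 24.02
tcp_pos: [0.4735, -0.294, 0.0825]
tool_rot: [0.261, 0.965, 0.0, -0.0]
force: [-0.4, -0.2, -0.8]
finger_gap: 0.17
gripper_force: 78.5
```

>>> drive_tool([
  [[0,0,2,0],[0,0,4,0],[0,0,6,0],[0,0,8,0],[0,0,8,0]],
])

```text
t: 24.43
tcp_pos: [0.4735, -0.294, 0.0748]
tool_rot: [0.261, 0.965, 0.0, -0.0]
force: [-0.4, 0.8, -1.3]
finger_gap: 0.176
gripper_force: 78.5
```

>>> drive_tool([
  [[0,0,2,0],[0,0,4,0],[0,0,6,0],[0,0,6.5,0],[0,0,6.5,0]],
])

```text
t: 24.85
tcp_pos: [0.4736, -0.2941, 0.0686]
tool_rot: [0.261, 0.965, 0.0, -0.0]
force: [0.3, -0.9, -0.7]
finger_gap: 0.166
gripper_force: 78.7
```

>>> drive_tool([
  [[0,0,0.5,0],[0,0,1,0],[0,0,1,0]],
])

```text
t: 25.1
tcp_pos: [0.4737, -0.2943, 0.0685]
tool_rot: [0.261, 0.965, -0.0, 0.0]
force: [-1.2, 0.4, 4.3]
finger_gap: 0.174
gripper_force: 79.5
```

>>> drive_tool([
  [[0,0,0,0],[0,0,0,0],[0,0,0,0],[0,0,0,0],[0,0,0,0]],
], jaw=45)

```text
t: 25.52
tcp_pos: [0.4736, -0.2941, 0.0676]
tool_rot: [0.261, 0.965, 0.0, -0.0]
force: [-0.4, 1.0, 1.0]
finger_gap: 0.528
gripper_force: 0.0
```

>>> drive_tool([
  [[0,0,-8,0],[0,0,-25,0],[0,0,-60,0],[0,0,-95,0],[0,0,-120,0]],
])

```text
t: 25.93
tcp_pos: [0.4743, -0.2946, 0.1907]
tool_rot: [0.261, 0.965, -0.001, 0.001]
force: [0.9, -0.2, -0.1]
finger_gap: 0.527
gripper_force: 0.0
```

>>> drive_tool([
  [[15,0,-10,0],[40,0,-20,0],[80,0,-20,0],[100,0,-20,0],[100,0,-20,0]],
])

```text
t: 26.35
tcp_pos: [0.3828, -0.2397, 0.2079]
tool_rot: [0.261, 0.965, 0.001, -0.003]
force: [-0.2, 0.0, -0.2]
finger_gap: 0.525
gripper_force: 0.0
```

>>> drive_tool([
  [[0,0,0,0],[0,0,0,0],[0,0,0,0]],
])

```text
t: 26.6
tcp_pos: [0.3886, -0.245, 0.2081]
tool_rot: [0.261, 0.965, -0.001, 0.001]
force: [-0.1, -0.2, -0.2]
finger_gap: 0.528
gripper_force: 0.0
```

Run:
```python
from h import *
np.set_printoptions(precision=4,suppress=True)
plan([])
P=(("R",(.636,-.141)),("L",(.6711,.1604)))
for n in ("scene","side"):
    c=cam(n); i=vision.snapshot(n); np.save("pics/%sF.npy"%n,i); i0=np.load("pics/%s0.npy"%n)
    # key region change vs start: mean abs diff near handle
    u,v=proj(c,(.4738,-.295,.088)).astype(int); u2,v2=proj(c,(.4738,-.295,.04)).astype(int)
    f=lambda a,u,v:a[v-14:v+15,u-20:u+21].astype(int)
    print(n,"keydiff",abs(f(i,u,v)-f(i0,u,v)).mean(),"ref",abs(i[40:80,40:80].astype(int)-i0[40:80,40:80]).mean())
    g=lambda a,u,v:((a[v-25:v+26,u-30:u+31].max(2)<100)&(np.ptp(a[v-25:v+26,u-30:u+31].astype(int),axis=2)<22))
    for a in (i0,i):
        y,x=np.nonzero(g(a,u,v)); print("  dark",len(x),x.mean(),y.mean())
    for nm,(x,y) in P:
        for a0,lab in ((i0,"before"),(i,"now")):
            h=cv2.cvtColor(a0,cv2.COLOR_RGB2HSV)
            print("  ",nm,lab,[int(np.mean([h[tuple(np.round(proj(c,(x+r*np.cos(t),y+r*np.sin(t),.1015))).astype(int)[::-1])][1] for r in (.035,.042,.048)])) for t in np.arange(0,6.28,.2)])
```

```text
t 26.6 [ 0.3886 -0.245   0.2081] yaw 1.043 tilt [ 0.0016 -0.0017] gap 0.528 F [-0.1 -0.2 -0.2]
scene keydiff 5.246425567703953 ref 3.1089583333333333
  dark 691 37.58321273516643 24.67149059334298
  dark 670 37.33731343283582 24.422388059701493
   R before [23, 27, 30, 33, 32, 31, 31, 44, 48, 47, 53, 46, 36, 31, 34, 38, 37, 47, 27, 110, 144, 136, 158, 31, 58, 142, 144, 107, 15, 43, 45, 42]
   R now [20, 24, 30, 32, 32, 32, 32, 44, 49, 45, 37, 28, 12, 15, 44, 32, 27, 29, 25, 111, 144, 137, 155, 153, 152, 139, 142, 104, 17, 42, 46, 42]
   L before [21, 24, 6, 23, 37, 63, 17, 20, 92, 85, 58, 45, 19, 26, 34, 32, 32, 171, 183, 179, 182, 179, 176, 176, 128, 66, 52, 40, 64, 25, 21, 4]
   L now [22, 25, 7, 23, 37, 57, 80, 82, 87, 80, 53, 45, 27, 23, 40, 26, 23, 51, 6, 31, 96, 152, 156, 174, 123, 67, 44, 45, 69, 26, 17, 5]
side keydiff 25.28539388842164 ref 19.042083333333334
  dark 459 23.81263616557734 32.53812636165577
  dark 399 23.37844611528822 31.95739348370927
   R before [99, 46, 120, 180, 183, 164, 174, 215, 70, 60, 105, 130, 163, 171, 155, 66, 34, 36, 36, 30, 31, 34, 35, 31, 34, 40, 32, 28, 24, 25, 87, 117]
   R now [100, 45, 119, 180, 178, 155, 165, 184, 72, 56, 105, 79, 43, 22, 22, 29, 26, 20, 28, 31, 31, 35, 39, 40, 41, 39, 33, 28, 22, 25, 88, 109]
   L before [99, 66, 32, 41, 38, 23, 18, 30, 38, 109, 126, 122, 106, 40, 38, 36, 33, 35, 39, 40, 41, 40, 44, 42, 37, 27, 25, 24, 24, 23, 27, 62]
   L now [97, 65, 33, 41, 38, 24, 19, 34, 42, 49, 47, 39, 51, 36, 35, 26, 25, 21, 27, 26, 37, 41, 40, 41, 38, 27, 23, 22, 22, 22, 26, 61]
```

```bash
python3 -c "
from h import *
print(manip.sign_off())"
```

```text
the job is handed in; nothing more can be done
None
```

I handed the job in at about 27 s: the bar is home in both saddles, both catches are turned to their stops with the key, and the key is back home in its stand. No score came back, and catch lock was judged from the torque rising at each stop, not from a picture.

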